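Pry the sprung clip off the turntable spindle

ROBOT

A 7-joint arm with a two-finger parallel gripper is mounted at the origin on the work surface. World frame = base frame: x ahead of the robot, y to its left, z up, the work surface at z = 0. Lengths are in m, angles in rad, forces in N, time in s.
With the tool pointing down it reaches from about 0.425 to 0.875 m from the base axis. Payload 9.9 kg.
Tool frame: the origin (TCP) lies at the very end of the fingers, on their centre line; the grasp point (between the pads) lies 19 mm behind it (grasp_offset is the distance from the TCP to the grasp point, in m); z points along the fingers, y is the direction in which the jaws open and shut (so a half turn about z gives the same grasp; the last joint's range is limited). The gripper opens to 85 mm and grips with 20 to 120 N. Pads are 22 mm wide; open, the fingers measure 114 mm over their backs; the gripper's body (76 mm by 85 mm) begins 54 mm behind the grasp point. The pads swing forward as they close: fully open they stand 13 mm farther back than shut.
Start: joints at [-1.196, 0.576, 0.025, 1.437, -0.015, 1.129, -0.057], TCP at [0.299, 0.605, 0.231] pointing down, gripper open.
Joint ranges: [-2.76, 2.76], [-0.34, 2.15], [-1.52, 1.57], [0.19, 2.46], [-1.09, 4.23], [0.17, 1.99], [-2.82, 2.82]. Speed limits (rad/s): [2.22, 2.22, 3.01, 3.01, 3.14, 3.14, 3.14].

INTERFACE

Orientations are given as [roll, pitch, yaw] about the fixed x, y, z axes, in that order (R = Rz(yaw) Ry(pitch) Rx(roll)).
In Python, from bench import get_obs, camera, job_done, grasp_offset gives the robot as it stands. The module is installed in compiled form; this text tells all that it offers.
- The arm moves only by the tool drive_tool, never from a script. Its argument "moves" is a list of rows, each a list of 7 numbers: the closure, from -1 (fully open) to 1 (shut), so that 0 is half open, then the shift along the tool's x, y, z in cm, then the turn, a rotation vector about the tool's x, y, z in rad. In form: [[claw, x, y, z, wx, wy, wz], ...]. A call has exactly 5 rows; each row is the pose to reach, as a shift and turn from the pose commanded when the call began, along the tool's axes at that moment; what a row does not reach only later rows make up. A row lasts 1/10 s, in which the tool goes at most 50 mm and 8.59 degrees, less where a joint would pass 70% of its speed; a pose out of reach is approached as far as the arm can. A call with a gripper value outside its range is refused whole. The fingers move at their own pace and stop on an object; "squeeze" is the grip in N (left out, the last holds). Time passes only in rows, so rows that repeat a pose let the fingers close, or fill a call up. It gives the time, the measured TCP pose, the force and the opening at its end, in the units of the state.
- get_obs(): the state, without advancing time (a new reading comes with each control period).
- camera(name): name is "side" or "top" or "wrist"; returns a dict with "pixels" (400x640x3 uint8, red, green, blue), "vertical_fov" (degrees; the focal length in pixels is half the picture's height over the tangent of half this angle, whatever the lens; pixels are square), "cx", "cy" (the principal point, pixels), "world_from_camera" (4x4, takes a point from camera to world coordinates). Camera axes: x right, y up, looking along -z (the intrinsics and any distortion apply to the point x, -y, -z); pixel columns grow to the right and rows downward; lengths in m; the calibration is good to about 2 mm. A picture is of the moment at which its call begins. There is no depth.
- job_done(): hands the job in, once; it reports no verdict.
The state is a dict: "time": time; "joints": joint angles; "joint_velocities": joint speeds; "joint_efforts": joint torques, N m; "tcp_pos": TCP position; "ee_rot": TCP orientation; "contact_force": force on the tool from outside, world axes, zero at the start; "wrist_torque": the same for the moment, N m; "opening": finger opening in m.
Only numpy, scipy, OpenCV 4.12 (cv2) and the standard library are available. Lean on these libraries where they do the work, as an engineer would, in place of code of your own. Each camera call takes 0.05 s, during which the arm holds its last target.

TASK

Take the green hooked pick from its rest, feel its tip into the eye of the pull tab of the brass clip on the specimen turntable, and draw the clip out of its spindle groove so that it lies flat on the black disc, well clear of the spindle. Work gently, without forcing the clip or pushing the sprung disc down to its stop, and move the clip with the pick only. Then lay the pick back on its rest, and leave everything else on the bench alone.

Things in the scene. Friction and masses are not known exactly. Their poses are not given: they have to be found in the camera images.
- turntable: Fixed turntable, origin under the middle of its white base (190 x 190 mm, 34 mm high), z up. Upright steel spindle in the middle: groove core 20 mm across up to 6.5 mm above the disc's face, then a head 26 mm across, its top 14 mm above the disc's face. Stands left or right of the pick's rest.
- spindle (a point): Point on the spindle axis at the height of the black disc's upper face (50 mm above the bench).
- disc (a joint): How far the black disc is pushed down, m; 0 is fully up, the stop is at 0.005. The disc (192 mm across, a flat floor of 91 mm radius inside a rim 8 mm high) is sprung: it gives only above about 4.7 N, then 1.5 N per mm. It does not turn.
- clip: Brass U-shaped sprung clip, 5 mm thick, 34 mm wide, on the disc in the spindle's groove, 1.5 mm of play upwards. Origin at its underside, on the spindle axis while seated, z up. +x is the way it pulls off, from spindle to tab. Back bar x = 10 to 16 mm with the tab's pin at x = 13; two spring arms pass the spindle to x = -10.5 mm. Clear of the spindle's head once its origin is 25 mm from the axis.
- clip_arm_l (a joint): Spread of one spring arm of the clip, rad: 0 closed. The arms end in inward round noses that hold the spindle; pulled along +x by about 5 to 12 N (hidden friction) both spread by about 0.11 rad (2 mm at the noses) and the clip snaps free after some 8 mm.
- tab_pin (a point): Pin of the clip's pull tab, on its upper face. The flat brass tab, 5 mm thick, turns stiffly on it (3.5 N at the eye), at first by an unmeasured angle up to 0.85 rad either side of the clip's +x. The eye, a 6 x 6 mm through hole, lies 20 mm from the pin in a 16 mm wide plate from 13 to 28 mm. A tip on the brass stops 5 mm above the disc; in the eye or beside the tab it reaches the disc.
- pick: Hooked pick, 70 g. Green bar handle 120 mm long (x), 14 mm wide (y), 16 mm high (z); origin at its centre. A 6 mm steel shank leaves its +x end and at x = 88 mm bends straight down (-z), ending in a tip 4 mm thick and 16 mm long. On the rest it lies level, hook hanging down, its +x away from the robot.
- pick_tip (a point): Centre of the flat end of the pick's tip: 88 mm along +x and 50 mm below the handle's centre.
- pick_rest: Fixed aluminium rest, origin under the middle of its foot (130 x 50 x 8 mm). Posts at x = -40 and +40 mm (8 mm thick) bear the handle's underside 57 mm above the bench (its middle at 65 mm), between cheeks 22 mm apart that rise to 69 mm. Between the posts 72 mm of handle are free for fingers. The pick lies along the rest's x axis, hook to +x.
- petri: Bystander, leave alone. Clear shallow dish, 90 mm across, 15 mm high. Origin at the centre of its underside.
- jar_a: Bystander, leave alone. Specimen jar, 52 mm across, 75 mm high. Origin at the centre of its underside.
- jar_b: Bystander, leave alone. Specimen jar, 52 mm across, 75 mm high. Origin at the centre of its underside.
- driver: Bystander, leave alone. Screwdriver lying on the bench, about 200 mm long, handle to its -x end.
- beaker: Bystander, leave alone. Glass beaker, 70 mm across, 90 mm high. Origin at the centre of its underside.
- spacer: Bystander, leave alone. Loose steel spacer ring, 32 mm across, 8 mm high. Origin at the centre of its underside.
- sample_tray: Bystander, leave alone. White divided sample tray, 160 x 120 x 35 mm. Origin at the centre of its underside.
There are look-alikes about, which are no part of the job. Of the things that look like the pick, the middle-sized one is meant. What is shaped like the pick_rest but orange is not meant.

How it is judged:
On the way, in this order (a step that is already met when the one before it is completed fails the run):
1. the pick's tip is down at the tab's eye, below the clip's upper face, while the clip is still seated on the spindle (x of pick_tip in the frame of clip between 0.02 and 0.038 m and y of pick_tip in the frame of clip between -0.019 and 0.019 m and z of pick_tip in the frame of clip below 0.003 m and horizontal distance between clip and spindle below 0.005 m), for 0.1 s.
2. the clip is pulled out of the groove with the pick's tip down in the eye of its tab (x of pick_tip in the frame of clip between 0.02 and 0.038 m and y of pick_tip in the frame of clip between -0.019 and 0.019 m and z of pick_tip in the frame of clip below 0.003 m and horizontal distance between clip and spindle above 0.028 m), for 0.05 s.
At the end, for the whole second after the job is handed in: Clip flat (0.12 rad) and at rest on the disc, within 4 mm of its face, its origin 28 to 80 mm from the spindle axis; disc up (1 mm); pick at rest on both posts: handle centre within 20 mm along, 8 mm across, 5 mm in height, 0.12 rad of level, 0.2 rad of the rest's direction (horizontal distance between clip and spindle between 0.028 and 0.08 m and angle between each of clip, pick's own z axis and vertical below 0.12 rad and z of clip in the frame of spindle between -0.004 and 0.004 m and linear speed of each of clip, pick below 0.02 m/s and z of pick in the frame of pick_rest between 0.06 and 0.07 m and x of pick in the frame of pick_rest between -0.02 and 0.02 m and y of pick in the frame of pick_rest between -0.008 and 0.008 m and angle between the x axis of pick and the x axis of pick_rest, either way round below 0.2 rad and value of joint disc below 0.001 m); the robot touches nothing.
It fails at once if the sprung disc is pushed down 4 mm or more (about 10 N), towards its stop (value of joint disc above 0.004 m).
It fails at once if the pick presses on the clip with more than 20 N (contact force between pick and clip above 20 N).
It fails at once if the pick presses on the turntable with more than 15 N (contact force between pick and turntable above 15 N).
It fails at once if the gripper or arm touches the clip (contact force between any of the fingers, the arm and clip above 0.5 N).
It fails at once if a bystander is moved by more than 15 mm (distance of any of petri, jar_a, jar_b, driver, beaker, spacer, sample_tray from where it was at the start of the episode above 0.015 m).
It also fails if it takes over 72 s, if anything falls off the work surface, if the arm or the gripper's body presses on something with over 40 N, if the wrist force passes 120 N, or if a joint passes its speed limit or range.

## Working session

There is one attempt and no reset: what is moved stays moved. The work goes in short steps, Python scripts to look and compute and a tool call to move; the robot and the scene stay as the last step left them, time stands still between calls to the robot, and variables do not carry over. Pictures are saved under pics/ and viewed, and the job is handed in when it is done.

Besides the shell and the picture viewer there is one more tool, called after ">>>" as name(argument=value, ...) on one line, values as JSON. drive_tool: Moves the arm, as the interface text tells. Its arguments: {"type":"object","properties":{"moves":{"type":"array"},"squeeze":{"type":"number"}},"required":["moves"]}

```bash
mkdir -p pics; ls; python3 - <<'E'
from bench import *
import cv2,numpy as np
o=get_obs()
for k in o: print(k,np.round(o[k],4))
print(grasp_offset)
for n in ["side","top","wrist"]:
    c=camera(n); cv2.imwrite(f"pics/{n}0.png",c["pixels"][:,:,::-1]); print(n,c["vertical_fov"],c["cx"],c["cy"],np.round(c["world_from_camera"],4).tolist(),[k for k in c])
E
```

```text
pics
time 0.0
joints [-1.1958  0.5765  0.0248  1.4379 -0.015   1.129  -0.0565]
joint_velocities [-0.0007 -0.0004  0.0004 -0.0004 -0.0002 -0.0009 -0.001 ]
joint_efforts [ 1.00000e-03 -7.65741e+01  2.25130e+00 -2.85992e+01  1.55000e-02
  1.20000e-02  0.00000e+00]
tcp_pos [0.2987 0.6048 0.2305]
ee_rot [-3.1400e+00  1.0000e-04  2.6829e+00]
contact_force [-0.0261 -0.3762  0.0127]
wrist_torque [0.0669 0.0178 0.0058]
opening 0.0853
0.0187
side 48.15323454624722 327.71754622777553 202.1331596919002 [[0.953, 0.1394, -0.2691, 0.2203], [-0.3028, 0.4743, -0.8266, -0.9978], [0.0124, 0.8692, 0.4943, 0.6783], [0.0, 0.0, 0.0, 1.0]] ['pixels', 'vertical_fov', 'cx', 'cy', 'world_from_camera']
top 56.62045919451097 320.530651500516 201.1300791377286 [[0.0332, 0.9734, -0.2265, 0.3429], [-0.9994, 0.0329, -0.0054, 0.0419], [0.0022, 0.2265, 0.974, 1.0642], [0.0, 0.0, 0.0, 1.0]] ['pixels', 'vertical_fov', 'cx', 'cy', 'world_from_camera']
wrist 71.2830580418967 321.8894520469828 200.2025541138903 [[0.4437, -0.8469, -0.2929, 0.2237], [0.8961, 0.4187, 0.1471, 0.642], [-0.002, -0.3278, 0.9447, 0.3742], [0.0, 0.0, 0.0, 1.0]] ['pixels', 'vertical_fov', 'cx', 'cy', 'world_from_camera']
```

View pics/side0.png

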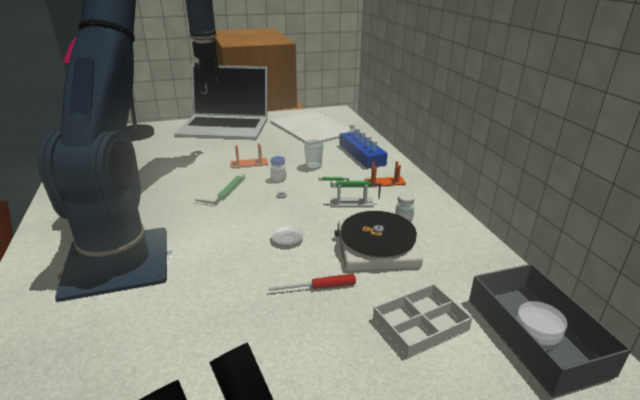

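View pics/top0.png

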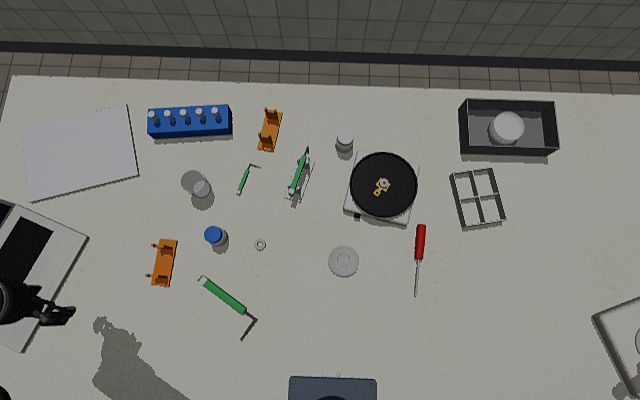

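View pics/wrist0.png

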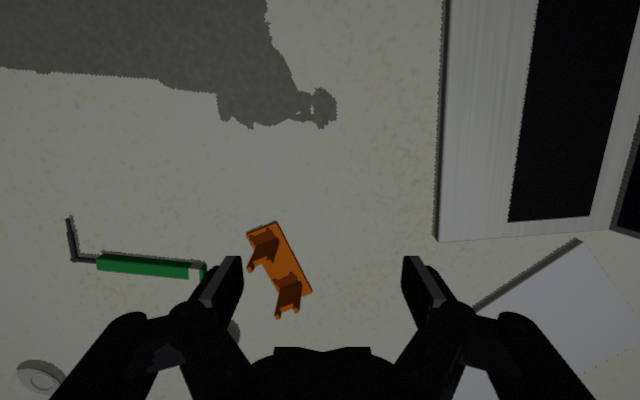

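The top view shows three green picks: small at (247,180), one on the grey rest at (299,172), and large at (225,295). The one on the grey rest looks middle-sized. The orange rests at (270,130) and (163,262) are decoys. The turntable is at (383,185), to the right of the rest. Next I'll enlarge crops to confirm this and take measurements.

```bash
cat > h.py <<'E'
import numpy as np,cv2
from bench import *
from scipy.spatial.transform import Rotation as R
def ray(c,u,v):
    f=200/np.tan(np.radians(c["vertical_fov"])/2)
    d=np.array([(u-c["cx"])/f,-(v-c["cy"])/f,-1.0]); T=np.array(c["world_from_camera"])
    d=T[:3,:3]@d; return T[:3,3],d/np.linalg.norm(d)
def onz(c,u,v,z):
    o,d=ray(c,u,v); return o+d*(z-o[2])/d[2]
def proj(c,p):
    f=200/np.tan(np.radians(c["vertical_fov"])/2); T=np.array(c["world_from_camera"])
    q=T[:3,:3].T@(np.asarray(p)-T[:3,3]); return np.array([c["cx"]+f*q[0]/-q[2], c["cy"]-f*q[1]/-q[2]])
def tri(obs):
    A=np.zeros((3,3));b=np.zeros(3)
    for c,u,v in obs:
        o,d=ray(c,u,v);P=np.eye(3)-np.outer(d,d);A+=P;b+=P@o
    x=np.linalg.solve(A,b)
    return x,[np.linalg.norm((np.eye(3)-np.outer(ray(c,u,v)[1],ray(c,u,v)[1]))@(x-ray(c,u,v)[0])) for c,u,v in obs]
def crop(c,name,x0,y0,x1,y1,s):
    im=cv2.resize(c["pixels"][y0:y1,x0:x1,::-1],None,fx=s,fy=s,interpolation=cv2.INTER_CUBIC)
    cv2.imwrite(f"pics/{name}.png",im)
def green(c):
    hsv=cv2.cvtColor(c["pixels"],cv2.COLOR_RGB2HSV)
    return cv2.inRange(hsv,(45,90,30),(85,255,255))
E
python3 - <<'E'
from h import *
t=camera("top");s=camera("side")
crop(t,"tc",220,90,440,240,3.6)
crop(s,"sc",310,140,450,280,4)
for c,n,z in((t,"top",.065),(s,"side",.065)):
    m=green(c);k,l,st,ce=cv2.connectedComponentsWithStats(m)
    for i in range(1,k):
        if st[i,4]>15:
            pts=np.argwhere(l==i)[:,::-1].astype(np.float32); r=cv2.minAreaRect(pts)
            print(n,st[i],ce[i].round(1),r, onz(c,*ce[i],z).round(3))
E
```

```text
top [290 155  16  35 177] [298. 172.] ((297.8499755859375, 171.44998168945312), (5.692099571228027, 35.73373031616211), 18.434946060180664) [0.657 0.114 0.065]
top [238 169  11  22  77] [243.1 179.6] ((243.123291015625, 179.17123413085938), (3.6282756328582764, 22.47190284729004), 20.556045532226562) [0.63  0.266 0.065]
top [203 279  43  35 396] [224.5 296.3] ((224.48001098632812, 296.3599853515625), (48.80000686645508, 8.0), 36.869895935058594) [0.312 0.289 0.065]
side [323 177  48   9 174] [348.6 182. ] ((346.3902893066406, 181.98780822753906), (47.59599685668945, 6.957187175750732), 6.34019136428833) [0.652 0.127 0.065]
```

View pics/tc.png

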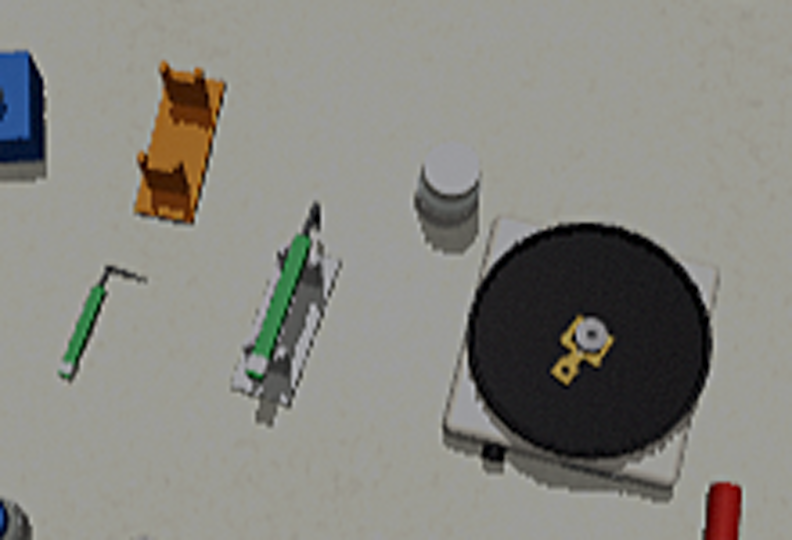

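View pics/sc.png

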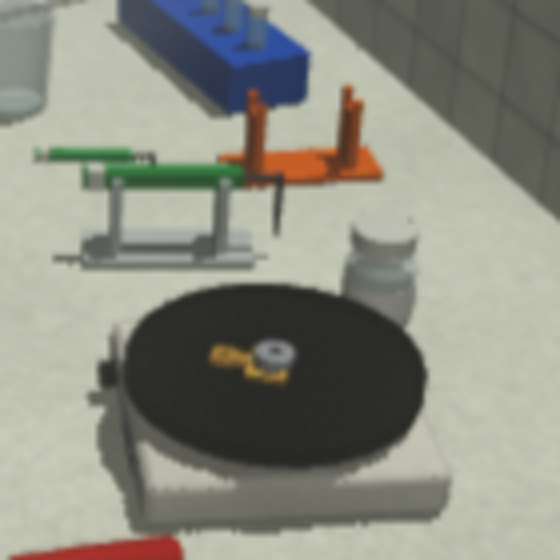

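The crops confirm the choice: the meant pick is the middle-sized one, lying on the grey aluminium rest at (299,172) in the top view. The clip's tab points to the lower left of the spindle. Next come coarse positions and a plan for moving the hand there, with the wrist camera on the hook side.

```bash
cat >> h.py <<'E'
def plan(p,yaw,roll=np.pi,pitch=0.0,o=None):
    "shift (cm) and rotvec in tool axes from the present pose to p,yaw pointing down"
    o=o or get_obs(); R0=R.from_euler('xyz',o["ee_rot"]); R1=R.from_euler('xyz',[roll,pitch,yaw])
    return R0.inv().apply(np.array(p)-o["tcp_pos"])*100,(R0.inv()*R1).as_rotvec()
E
python3 - <<'E'
from h import *
t=camera("top");s=camera("side");w=camera("wrist")
def T(x,y): return (t,x/3.6+220-.4,y/3.6+90-.4)
def S(x,y): return (s,x/4+310-.4,y/4+140-.4)
near=tri([T(255,366),S(93,178)]); far=tri([T(303,237),S(242,174)])
print(near,far); d=far[0]-near[0]; print("len",np.linalg.norm(d),"yaw",np.arctan2(d[1],d[0]))
sp=tri([T(592,333),S(274,352)]); print("head",sp)
eye=tri([T(566,370),S(222,355)]); print("eye",eye)
print("eye z.053",onz(*T(566,370),.053))
o=get_obs();R0=R.from_euler('xyz',o["ee_rot"]); W=np.array(w["world_from_camera"])
print("cam in tool",R0.inv().apply(W[:3,3]-o["tcp_pos"])); print(R0.inv().as_matrix()@W[:3,:3])
E
```

```text
(array([0.6023379 , 0.1320232 , 0.06234475]), [np.float64(0.0010519829712288373), np.float64(0.001051982971228712)]) (array([0.70824075, 0.09907151, 0.06645332]), [np.float64(0.0016799361880524067), np.float64(0.0016799361880524373)])
len 0.11098697665899167 yaw -0.301654672824653
head (array([ 0.63747567, -0.12896706,  0.0626948 ]), [np.float64(0.0008833134016641269), np.float64(0.00088331340166435)])
eye (array([ 0.60973581, -0.11010964,  0.05373005]), [np.float64(0.0012416183902307398), np.float64(0.0012416183902309215)])
eye z.053 [ 0.60867488 -0.10989902  0.053     ]
cam in tool [ 8.36705737e-02 -1.42973999e-04 -1.43633766e-01]
[[-1.02729088e-03  9.44762573e-01  3.27753910e-01]
 [ 9.99999294e-01  7.74992526e-04  9.00389636e-04]
 [ 5.96647599e-04  3.27754604e-01 -9.44762702e-01]]
```

```bash
python3 - <<'E'
from h import *
o=get_obs(); p0=np.array(o["tcp_pos"]); p1=np.array([.63,.123,.24])
for i in range(4):
    a=2.683-i*.746; print(R.from_euler('xyz',[np.pi,0,a]).inv().apply((p1-p0)/4)*100)
E
```

```text
[-12.75876344  -7.14375676  -0.2210303 ]
[-14.21867246   3.41301315  -0.2210303 ]
[-8.12589462 12.15685576 -0.2210303 ]
[ 2.28320303 14.4432091  -0.2210303 ]
```

>>> drive_tool(moves=[[-1,-2.55,-1.43,0,0,0,0.15],[-1,-5.1,-2.86,-0.1,0,0,0.3],[-1,-7.65,-4.29,-0.1,0,0,0.45],[-1,-10.2,-5.7,-0.2,0,0,0.6],[-1,-12.76,-7.14,-0.2,0,0,0.746]])

```text
time: 0.9
tcp_pos: [0.3823, 0.4838, 0.2335]
ee_rot: [3.141, -0.0, 1.931]
contact_force: [0.8, 0.2, 0.3]
opening: 0.0855
```

>>> drive_tool(moves=[[-1,-2.84,0.68,0,0,0,0.15],[-1,-5.7,1.36,-0.1,0,0,0.3],[-1,-8.5,2.05,-0.1,0,0,0.45],[-1,-11.4,2.73,-0.2,0,0,0.6],[-1,-14.2,3.41,-0.2,0,0,0.746]])

```text
time: 1.4
tcp_pos: [0.465, 0.3633, 0.2356]
ee_rot: [3.141, -0.0, 1.185]
contact_force: [0.7, 0.1, 0.5]
opening: 0.0853
```

>>> drive_tool(moves=[[-1,-1.6,2.43,0,0,0,0.15],[-1,-3.25,4.86,-0.1,0,0,0.3],[-1,-4.9,7.3,-0.1,0,0,0.45],[-1,-6.5,9.7,-0.2,0,0,0.6],[-1,-8.13,12.16,-0.2,0,0,0.746]])

```text
time: 1.9
tcp_pos: [0.5477, 0.2429, 0.2376]
ee_rot: [-3.141, -0.0, 0.439]
contact_force: [-0.3, -0.1, -0.7]
opening: 0.085
```

```bash
python3 - <<'E'
from h import *
o=get_obs();print(o["time"],np.round(o["tcp_pos"],4),np.round(o["ee_rot"],4),np.round(o["joints"],2))
print(plan([.63,.123,.24],-.302))
E
```

```text
1.9 [0.5477 0.2429 0.2376] [-3.1413e+00 -5.0000e-04  4.3910e-01] [-0.9   0.53  0.66  1.65 -0.36  1.08 -1.27]
(array([ 2.35152509, 14.35184547, -0.24696605]), array([-4.18946211e-04, -3.51128296e-04,  7.41091452e-01]))
```

>>> drive_tool(moves=[[-1,0.5,2.9,0,0,0,0.148],[-1,0.94,5.74,-0.1,0,0,0.296],[-1,1.4,8.6,-0.15,0,0,0.445],[-1,1.9,11.5,-0.2,0,0,0.593],[-1,2.35,14.35,-0.25,0,0,0.741]])

```text
time: 2.4
tcp_pos: [0.6307, 0.1235, 0.2399]
ee_rot: [-3.141, -0.0, -0.302]
contact_force: [0.4, 0.4, -0.1]
opening: 0.0855
```

```bash
python3 - <<'E'
from h import *
w=camera("wrist"); o=get_obs();print(o["time"],np.round(o["tcp_pos"],4),np.round(o["ee_rot"],4))
crop(w,"w1",0,0,640,400,1.25); np.savez("w1.npz",**w)
E
```

```text
2.45 [0.6326 0.1183 0.2402] [ 3.1393e+00 -2.9000e-03 -3.1570e-01]
```

View pics/w1.png

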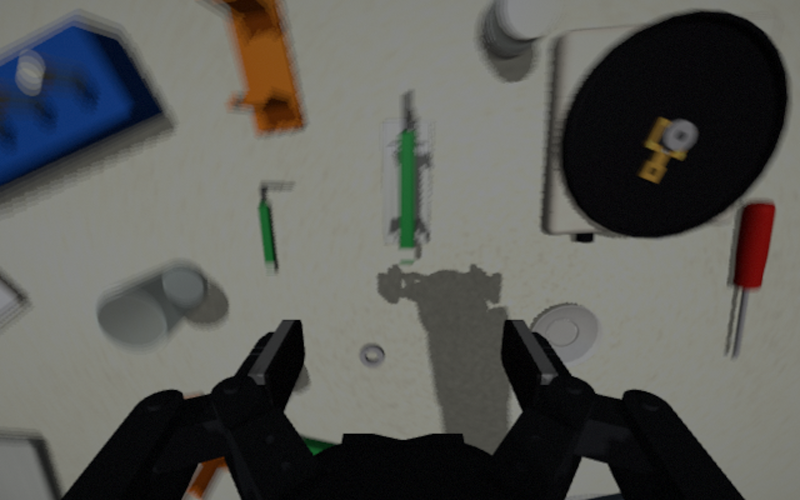

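The picture was taken while the arm was still moving. It shows the handle near (407,190) and the clip near (660,150) in the 1.25x image. I'll retake it once the arm has settled.

>>> drive_tool(moves=[[-1,0,0,0,0,0,0],[-1,0,0,0,0,0,0],[-1,0,0,0,0,0,0],[-1,0,0,0,0,0,0],[-1,0,0,0,0,0,0]])

```text
time: 2.95
tcp_pos: [0.6298, 0.125, 0.2399]
ee_rot: [-3.141, 0.0, -0.295]
contact_force: [0.2, -0.3, 0.2]
opening: 0.0851
```

```bash
python3 - <<'E'
from h import *
w=camera("wrist"); o=get_obs();print(o["time"],np.round(o["tcp_pos"],4),np.round(o["ee_rot"],4),np.round(o["contact_force"],1))
crop(w,"w2a",290,60,370,220,3.75); crop(w,"w2b",430,0,640,200,3.5); np.savez("w2.npz",**w)
m=green(w);k,l,st,ce=cv2.connectedComponentsWithStats(m)
for i in range(1,k):
    if st[i,4]>40:
        r=cv2.minAreaRect(np.argwhere(l==i)[:,::-1].astype(np.float32)); print(st[i],ce[i].round(1),r)
        if 300<ce[i][0]<350:
            b=cv2.boxPoints(r); b=b[np.argsort(b[:,1])]; f=b[:2].mean(0); n=b[2:].mean(0)
            F=onz(w,*f,.073);N=onz(w,*n,.073); d=F-N; print(f,n,F,N,np.linalg.norm(d),np.arctan2(d[1],d[0]))
E
cd pics; python3 -c "
import cv2,numpy as np
a=cv2.imread('w2a.png');b=cv2.imread('w2b.png');print(a.shape,b.shape)"
```

```text
3.0 [0.6299 0.1249 0.2399] [-3.1413e+00  1.0000e-04 -2.9500e-01] [ 0.1 -0.3 -0.3]
[ 318  106   13   93 1110] [324.5 151.4] ((324.0, 152.0), (92.0, 12.0), 90.0)
[324. 106.] [324. 198.] [0.70851633 0.09848807 0.073     ] [0.61052692 0.12807346 0.073     ] 0.1023582904531992 -0.2932213450555833
[207 164  14  48 377] [212.9 187.4] ((213.13079833984375, 187.54617309570312), (48.001441955566406, 8.558396339416504), 82.87498474121094)
[243 350  26  15 177] [253.1 356.1] ((255.20001220703125, 352.8999938964844), (15.205260276794434, 21.01903533935547), 63.43495178222656)
(600, 300, 3) (700, 735, 3)
```

View pics/w2a.png

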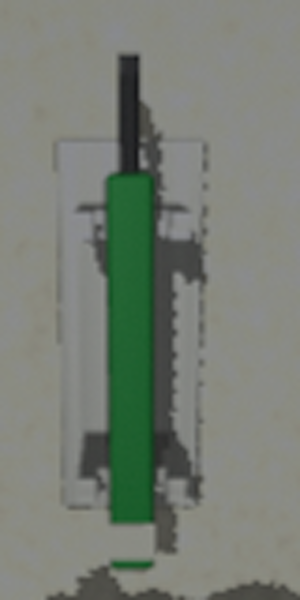

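View pics/w2b.png

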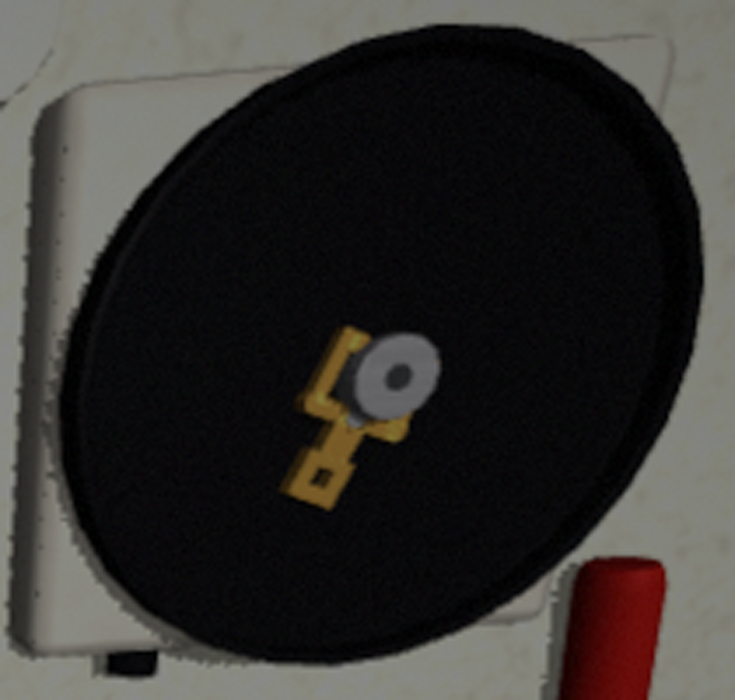

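```bash
python3 - <<'E'
from h import *
w=dict(np.load("w2.npz")); t=camera("top"); s=camera("side")
o=get_obs()
def A(x,y): return (w,x/3.75+290-.37,y/3.75+60-.37)
def B(x,y): return (w,x/3.5+430-.36,y/3.5-.36)
def T(x,y): return (t,x/3.6+220-.36,y/3.6+90-.36)
def S(x,y): return (s,x/4+310-.37,y/4+140-.37)
F=onz(*A(130,174),.073);N=onz(*A(132,568),.073);print("handle",F,N,np.linalg.norm(F-N),(F+N)/2,np.arctan2(*(F-N)[1::-1]))
print("handle far tri",tri([A(130,174),T(303,237),S(242,174)]),"near",tri([A(132,568),T(255,370),S(86,178)]))
print("shank end",onz(*A(129,55),.068), "exp", (F+N)/2+.088*(F-N)/np.linalg.norm(F-N))
# rest foot corners
for q in [(57,143),(204,143),(62,505),(199,503)]: print("foot",onz(*A(*q),.008))
print("head",onz(*B(398,376),.064),tri([B(398,376),T(592,333),S(274,352)]))
print("eye",onz(*B(322,478),.055),tri([B(322,478),T(566,370),S(222,355)]))
for n,q in dict(eyeL=(310,487),barL=(303,405),barR=(408,432),barRl=(400,441),barLl=(318,418),armLtop=(346,328),tabBL=(282,492),tabBR=(332,510),tabTR=(354,466),tabTL=(305,448)).items(): print(n,onz(*B(*q),.055).round(4))
E
```

```text
handle [0.7083964  0.09819732 0.073     ] [0.59445704 0.13189054 0.073     ] 0.11881671989021556 [0.65142672 0.11504393 0.073     ] -0.2875180923821444
handle far tri (array([0.70818762, 0.09856708, 0.06658577]), [np.float64(0.00044072130320154296), np.float64(0.001900969557114573), np.float64(0.0016286396914653347)]) near (array([0.59549854, 0.13126268, 0.06607491]), [np.float64(0.0036124627658289526), np.float64(0.0015036858497130931), np.float64(0.002842512175882165)])
shank end [0.7382519  0.08943896 0.068     ] exp [0.73581438 0.0900895  0.073     ]
foot [0.72454167 0.11846201 0.008     ]
foot [0.7101007  0.07105316 0.008     ]
foot [0.60217277 0.15643015 0.008     ]
foot [0.58788199 0.10681573 0.008     ]
head [ 0.63791339 -0.12934525  0.064     ] (array([ 0.63745515, -0.12945774,  0.06305089]), [np.float64(0.0005501266252880499), np.float64(0.001221850631859408), np.float64(0.0007357564081334134)])
eye [ 0.61022756 -0.11039927  0.055     ] (array([ 0.60972393, -0.11056428,  0.05400842]), [np.float64(0.00047226099081226156), np.float64(0.0015228794729681477), np.float64(0.0011309001821630247)])
eyeL [ 0.6084 -0.1064  0.055 ]
barL [ 0.6356 -0.1061  0.055 ]
barR [ 0.6171 -0.1382  0.055 ]
barRl [ 0.6149 -0.1355  0.055 ]
barLl [ 0.6301 -0.1105  0.055 ]
armLtop [ 0.6554 -0.1208  0.055 ]
tabBL [ 0.6094 -0.0974  0.055 ]
tabBR [ 0.5985 -0.1129  0.055 ]
tabTR [ 0.6111 -0.1207  0.055 ]
tabTL [ 0.6217 -0.1057  0.055 ]
```

The measurements agree. The handle centre is at (0.651, 0.115), z about 0.066, yaw -0.29. The rest centre is (0.656, 0.113). The spindle head is at (0.6375, -0.1293), z about 0.063, and the eye at (0.610, -0.1105), z about 0.054. I'll grasp at the rest's middle.

```bash
python3 - <<'E'
from h import *
print(plan([.655,.1138,.1],-.291))
print(plan([.655,.1138,.046],-.291))
E
```

```text
(array([ 2.7073381 ,  0.30850165, 13.98801418]), array([-1.71416547e-04,  1.74472529e-05, -4.51306738e-03]))
(array([ 2.70743441,  0.30942709, 19.3880141 ]), array([-1.71416547e-04,  1.74472529e-05, -4.51306738e-03]))
```

>>> drive_tool(moves=[[-1,0.6,0.1,3.0,0,0,-0.004],[-1,1.3,0.2,6.5,0,0,-0.004],[-1,2.0,0.3,10.0,0,0,-0.004],[-1,2.7,0.3,13.0,0,0,-0.004],[-1,2.7,0.3,14.0,0,0,-0.004]])

```text
time: 3.6
tcp_pos: [0.654, 0.1133, 0.0967]
ee_rot: [3.14, 0.003, -0.292]
contact_force: [-0.1, -0.1, -0.3]
opening: 0.0856
```

>>> drive_tool(moves=[[-0.6,0,0,1.5,0,0,0],[-0.3,0,0,3.0,0,0,0],[-0.2,0,0,4.5,0,0,0],[-0.2,0,0,5.4,0,0,0],[-0.2,0,0,5.4,0,0,0]], squeeze=40)

```text
time: 4.1
tcp_pos: [0.6543, 0.1137, 0.0446]
ee_rot: [3.141, 0.002, -0.292]
contact_force: [0.2, 0.1, -0.5]
opening: 0.0511
```

```bash
python3 - <<'E'
from h import *
w=camera("wrist"); s=camera("side"); o=get_obs();print(o["time"],np.round(o["tcp_pos"],4),np.round(o["ee_rot"],4),o["opening"],np.round(o["contact_force"],1))
crop(w,"w3",120,60,520,400,2);crop(s,"s3",290,100,420,230,4)
E
```

```text
4.2 [0.6553 0.1134 0.0461] [-3.1416e+00 -4.0000e-04 -2.9220e-01] 0.051236531141387175 [-0.1 -0.5  1.1]
```

View pics/w3.png

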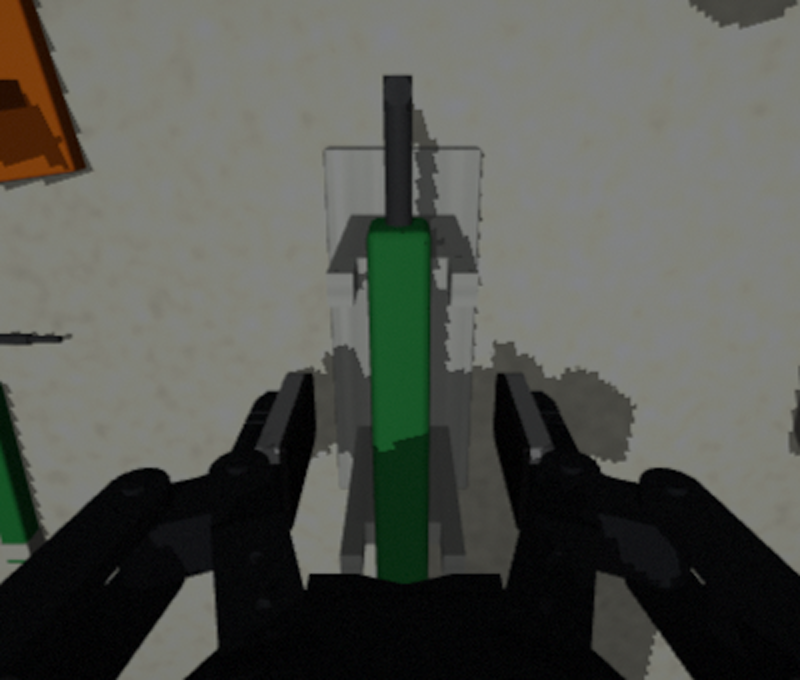

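View pics/s3.png

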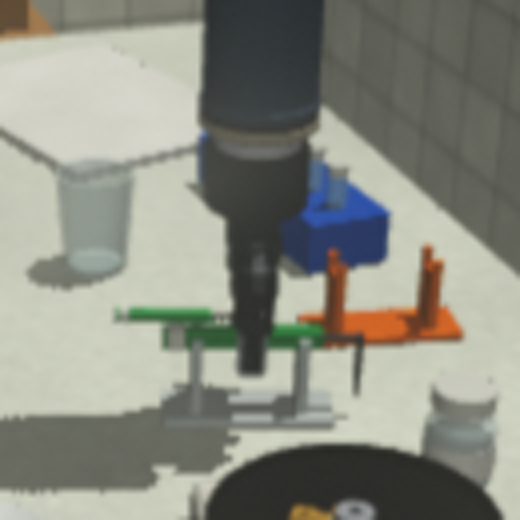

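The handle sits centred between the fingers, which straddle it between the posts. I'll close on it.

>>> drive_tool(moves=[[0.2,0,0,0,0,0,0],[0.6,0,0,0,0,0,0],[1,0,0,0,0,0,0],[1,0,0,0,0,0,0],[1,0,0,0,0,0,0]], squeeze=100)

```text
time: 4.7
tcp_pos: [0.6555, 0.1136, 0.0466]
ee_rot: [-3.141, -0.001, -0.292]
contact_force: [-1.6, -0.1, 5.6]
opening: 0.0124
```

>>> drive_tool(moves=[[1,0,0,0,0,0,0],[1,0,0,-1,0,0,0],[1,0,0,-3,0,0,0],[1,0,0,-6,0,0,0],[1,0,0,-8,0,0,0]])

```text
time: 5.2
tcp_pos: [0.6555, 0.1131, 0.128]
ee_rot: [-3.141, -0.001, -0.293]
contact_force: [-0.1, -0.2, -1.5]
opening: 0.0124
```

```bash
python3 - <<'E'
from h import *
w=camera("wrist"); s=camera("side");o=get_obs();print(o["time"],np.round(o["tcp_pos"],4),np.round(o["ee_rot"],4),o["opening"],np.round(o["contact_force"],1))
crop(w,"w4",120,0,520,400,1.5);crop(s,"s4",290,100,420,230,4)
cl=np.array(plan([.536,-.063,.16],-.57)[0]);print(plan([.536,-.063,.16],-.57))
E
```

```text
5.3 [0.6567 0.1131 0.1294] [-3.1397 -0.0045 -0.2925] 0.012607117804172823 [ 1.8 -1.4 -0.7]
(array([-6.46380279, 20.33444307, -3.13086801]), array([-0.00247261, -0.00418725,  0.27750055]))
```

View pics/w4.png

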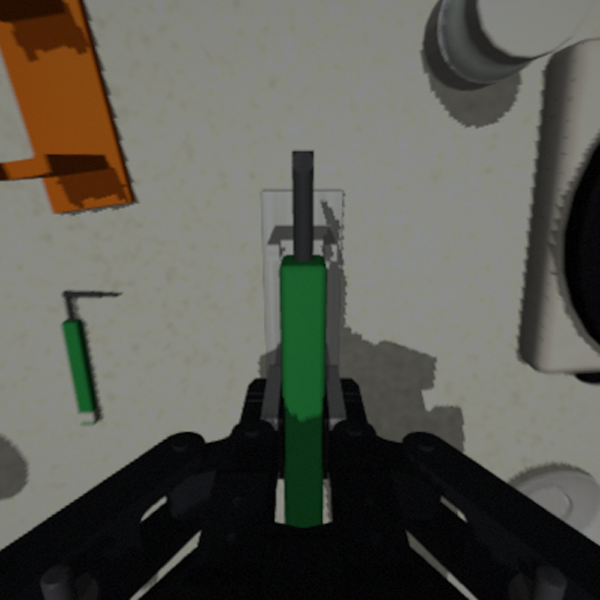

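View pics/s4.png

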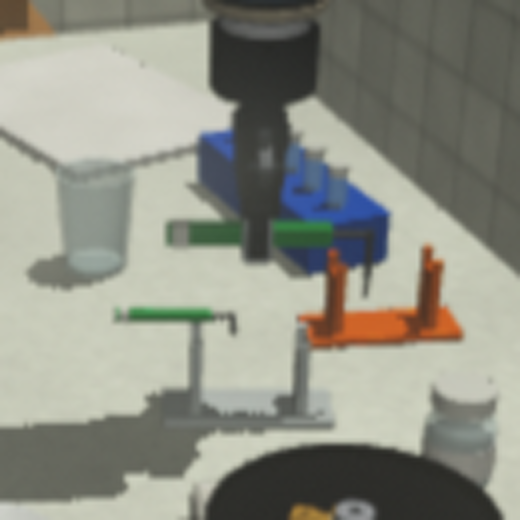

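The pick is held level. Next I'll work out the tip in the tool frame and hover with the tip beside and above the eye.

```bash
cat >> h.py <<'E'
def toolray(c,u,v,zt,o=None):
    "point in (nominal) tool frame at tool z = zt along pixel ray, camera fixed in tool"
    M=np.array([[0,.944763,.327754],[1,0,0],[0,.327755,-.944763]]); t=np.array([.08367,0,-.14363])
    f=200/np.tan(np.radians(c["vertical_fov"])/2); d=M@np.array([(u-c["cx"])/f,-(v-c["cy"])/f,-1.]); return t+d*(zt-t[2])/d[2]
E
python3 - <<'E'
from h import *
w=camera("wrist")
for x,y,z in[(303,152,-.0214),(303,256,-.0264),(303,200,-.0214)]: print(toolray(w,x/1.5+120-.17,y/1.5-.17,z))
t=np.array([.61,-.1105]);a=-.57
L=.0835
tc=t-L*np.array([np.cos(a),np.sin(a)]);print(tc)
print(plan([*tc,.125],a))
E
```

```text
[ 8.45571559e-02 -2.45514861e-05 -2.14000000e-02]
[ 5.64901097e-02 -2.55053670e-05 -2.64000000e-02]
[ 7.16462292e-02 -2.54534284e-05 -2.14000000e-02]
[ 0.53970127 -0.06544072]
(array([-5.96178113, 20.47341635,  0.21080292]), array([-0.00150532, -0.00207852,  0.27780479]))
```

>>> drive_tool(moves=[[1,-1.3,4.1,0,0,0,0.056],[1,-2.5,8.2,0,0,0,0.111],[1,-3.7,12.3,0,0,0,0.167],[1,-4.8,16.4,0,0,0,0.222],[1,-6.0,20.5,0,0,0,0.278]])

```text
time: 5.85
tcp_pos: [0.5369, -0.0665, 0.1251]
ee_rot: [3.141, 0.001, -0.572]
contact_force: [0.9, -1.1, -1.4]
opening: 0.0122
```

>>> drive_tool(moves=[[1,0,0,0.2,0,0,0],[1,0,0,0.2,0,0,0],[1,0,0,0.2,0,0,0],[1,0,0,0.2,0,0,0],[1,0,0,0.2,0,0,0]])

```text
time: 6.35
tcp_pos: [0.5389, -0.0646, 0.1235]
ee_rot: [3.141, 0.0, -0.568]
contact_force: [-0.1, 1.0, -0.2]
opening: 0.0123
```

```bash
python3 - <<'E'
from h import *
w=camera("wrist"); s=camera("side");o=get_obs();print(o["time"],np.round(o["tcp_pos"],4),np.round(o["ee_rot"],4),o["opening"],np.round(o["contact_force"],1))
crop(w,"w5",220,0,420,150,4);crop(s,"s5",330,190,420,260,7); np.savez("w5.npz",**w); np.savez("s5.npz",**s)
E
```

```text
6.45 [ 0.5388 -0.0649  0.1236] [ 3.1414  0.     -0.569 ] 0.012640049200351498 [ 0.2 -0.2 -1.3]
```

View pics/w5.png

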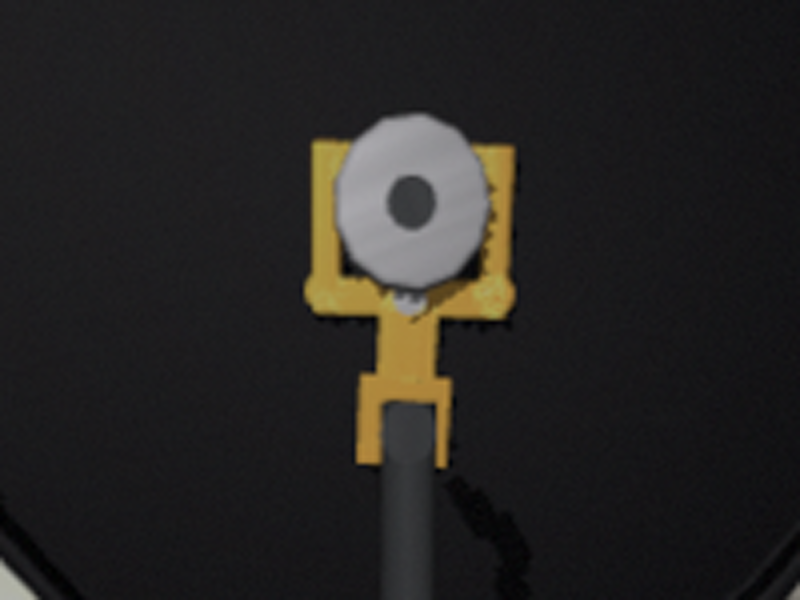

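View pics/s5.png

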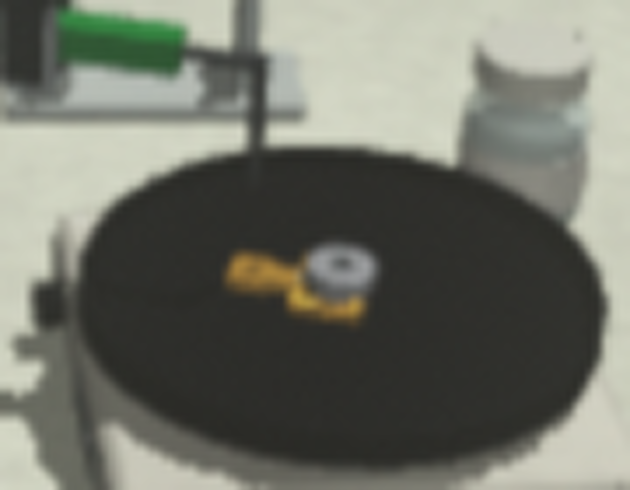

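```bash
python3 - <<'E'
from h import *
w=dict(np.load("w5.npz")); s=dict(np.load("s5.npz")); o=get_obs()
def W(x,y): return (w,x/4+220-.37,y/4-.37)
zt=.1236
for q,z in {(408,402):-.0214,(408,465):-.0214,(386,430):-.0214,(432,430):-.0214}.items(): print(q,toolray(*W(*q),z))
for n,q in dict(eye=(404.5,419),tabtop=(405,376),tabbot=(403,467),left=(359,420),right=(449,420),barbotL=(330,316),barbotR=(490,318),armL=(313,142),armR=(514,147)).items():
    print(n,toolray(*W(*q),zt-.055)*1e3, onz(*W(*q),.055))
print("head",toolray(*W(412,202),zt-.064)*1e3,onz(*W(412,202),.064))
# side: tip end and eye
def S(x,y): return (s,x/7+330-.43,y/7+190-.43)
print("tip side at z=.092",onz(*S(257,184),.092),"eye",onz(*S(257,270),.055))
R0=R.from_euler('xyz',o["ee_rot"]); tip=o["tcp_pos"]+R0.apply([.0844,0,.0316]); print("tip nominal",tip, (proj(s,tip)-[330,190]+.43)*7)
E
```

```text
(408, 402) [ 0.08495884 -0.00010702 -0.0214    ]
(408, 465) [ 0.078735   -0.00010892 -0.0214    ]
(386, 430) [ 0.08221967 -0.00239426 -0.0214    ]
(432, 430) [ 0.08221967  0.0023864  -0.0214    ]
eye [83.02904218 -0.81634884 68.6       ] [ 0.61068374 -0.10959111  0.055     ]
tabtop [90.25870775 -0.71782367 68.6       ] [ 0.61672006 -0.11357077  0.055     ]
tabbot [74.75192515 -1.1008788  68.6       ] [ 0.60386683 -0.10489117  0.055     ]
left [82.85885455 -9.00427181 68.6       ] [ 0.61495315 -0.10260367  0.055     ]
right [82.85885455  7.19117104 68.6       ] [ 0.60622473 -0.11624341  0.055     ]
barbotL [100.06596832 -13.82328438  68.6       ] [ 0.63204645 -0.10781811  0.055     ]
barbotR [99.74418362 14.16750183 68.6       ] [ 0.61668734 -0.13122433  0.055     ]
armL [126.79016298 -16.04254425  68.6       ] [ 0.65576991 -0.12035778  0.055     ]
armR [126.05574961  17.55595419  68.6       ] [ 0.63703529 -0.14827627  0.055     ]
head [116.40072058   0.48128238  59.6       ] [ 0.63808379 -0.12866059  0.064     ]
tip side at z=.092 [ 0.61154628 -0.11130673  0.092     ] eye [ 0.61359848 -0.11164349  0.055     ]
tip nominal [ 0.60990836 -0.1104163   0.09204191] [251.8516496  183.33657354]
```

```bash
python3 - <<'E'
from h import *
w=dict(np.load("w5.npz"))
for y in (152,165,258,523): print(y,toolray(w,322,y/1.5-.17,-.0264 if y>200 else -.0214)*1e3)
E
```

```text
152 [ 8.45571559e+01  4.56521966e-02 -2.14000000e+01]
165 [ 8.11516701e+01  4.60945652e-02 -2.14000000e+01]
258 [ 5.59052935e+01  4.75018548e-02 -2.64000000e+01]
523 [-42.61730495   0.06029982 -26.4       ]
```

The wrist view shows the shank's end over the tab (4x crop, about (408,430)) and the eye centre near (404,419). The tip has to shift about 0.8 mm in -y. I'll descend to just above the brass.

>>> drive_tool(moves=[[1,0,-0.08,0.8,0,0,0],[1,0,-0.08,1.6,0,0,0],[1,0,-0.08,2.4,0,0,0],[1,0,-0.08,3.0,0,0,0],[1,0,-0.08,3.3,0,0,0]])

```text
time: 6.95
tcp_pos: [0.5386, -0.0649, 0.0899]
ee_rot: [3.141, 0.001, -0.57]
contact_force: [0.5, 0.5, -1.0]
opening: 0.0124
```

>>> drive_tool(moves=[[1,0,0,0,0,0,0],[1,0,0,0,0,0,0],[1,0,0,0,0,0,0],[1,0,0,0,0,0,0],[1,0,0,0,0,0,0]])

```text
time: 7.45
tcp_pos: [0.5391, -0.0648, 0.091]
ee_rot: [-3.141, -0.0, -0.57]
contact_force: [0.4, -0.3, -1.1]
opening: 0.0122
```

```bash
python3 - <<'E'
from h import *
w=camera("wrist"); s=camera("side");o=get_obs();print(o["time"],np.round(o["tcp_pos"],4),np.round(o["ee_rot"],4),o["opening"],np.round(o["contact_force"],1))
crop(w,"w6",220,0,420,150,4);crop(s,"s6",330,190,420,260,7); np.savez("w6.npz",**w); np.savez("s6.npz",**s)
E
```

```text
7.55 [ 0.539  -0.0648  0.0909] [-3.1415e+00 -1.0000e-04 -5.7020e-01] 0.012329807680350881 [ 0.2 -1.  -0.1]
```

View pics/w6.png

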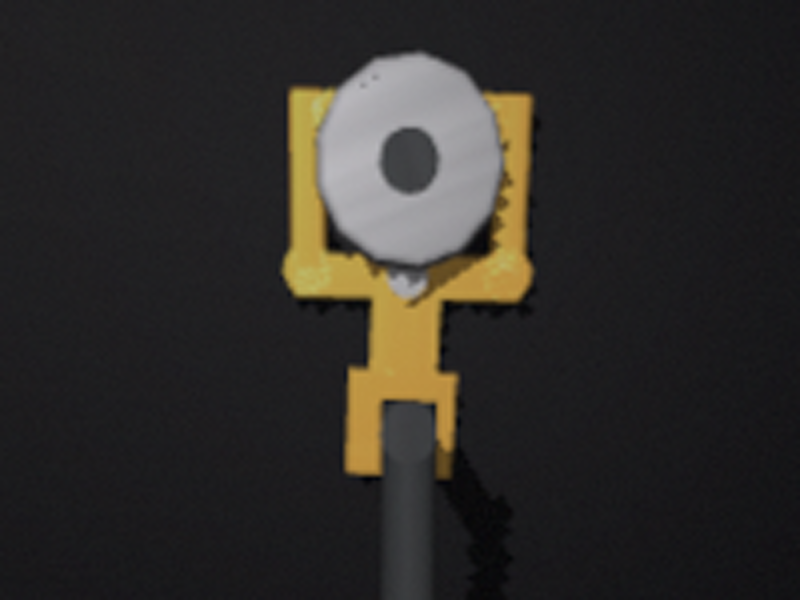

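View pics/s6.png

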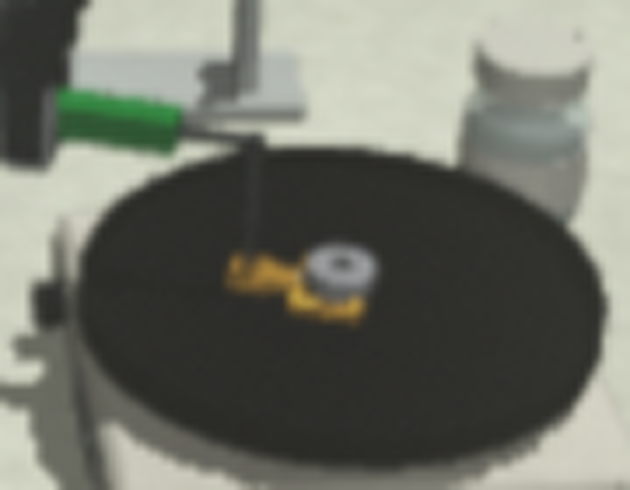

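```bash
python3 - <<'E'
from h import *
w=dict(np.load("w6.npz"))
def W(x,y): return (w,x/4+220-.37,y/4-.37)
zt=.0909-.055
for n,q in dict(top=(403,370),bot=(398,477),left=(346,425),right=(457,425),eye=(401,420)).items(): print(n,toolray(*W(*q),zt)*1e3)
for y in(402,465): print(toolray(*W(409,y),-.0214)*1e3)
print("head",toolray(*W(410,160),.0909-.064)*1e3)
s=dict(np.load("s6.npz"))
def S(x,y): return (s,x/7+330-.43,y/7+190-.43)
print("tip",onz(*S(250,252),.0595),"tab L edge/R/eye?",onz(*S(257,270),.055),onz(*S(341,262),.064))
E
python3 - <<'E'
import sys; sys.path.insert(0,'.')
from h import *
w=dict(np.load("w6.npz")); s=dict(np.load("s6.npz"))
crop(w,"w6z",290,80,350,130,13); crop(s,"s6z",355,215,390,240,20)
E
mv pics/*6z.png pics/ 2>/dev/null; ls pics
```

```text
top [90.0854289  -0.90649799 35.9       ]
bot [74.64340782 -1.7072531  35.9       ]
left [82.26280522 -9.60916294 35.9       ]
right [82.26280522  7.31111263 35.9       ]
eye [82.98383432 -1.22354012 35.9       ]
[ 8.49588382e+01 -3.89888284e-03 -2.14000000e+01]
[ 7.87349959e+01 -3.96800845e-03 -2.14000000e+01]
head [116.18613845   0.1297502   26.9       ]
tip [ 0.6128327  -0.10602475  0.0595    ] tab L edge/R/eye? [ 0.61359848 -0.11164349  0.055     ] [ 0.6391533  -0.12816126  0.064     ]
s3.png
s4.png
s5.png
s6.png
s6z.png
sc.png
side0.png
tc.png
top0.png
w1.png
w2a.png
w2b.png
w3.png
w4.png
w5.png
w6.png
w6z.png
wrist0.png
```

View pics/w6z.png

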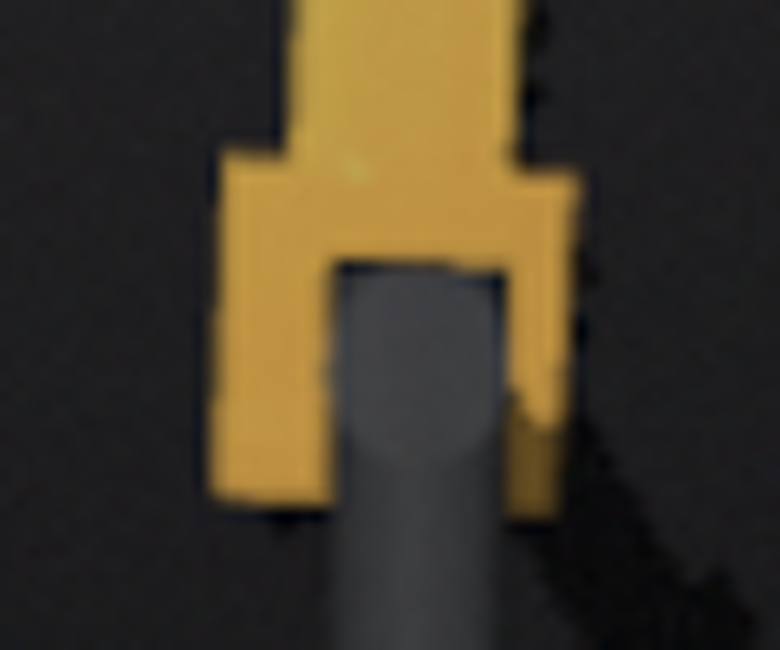

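View pics/s6z.png

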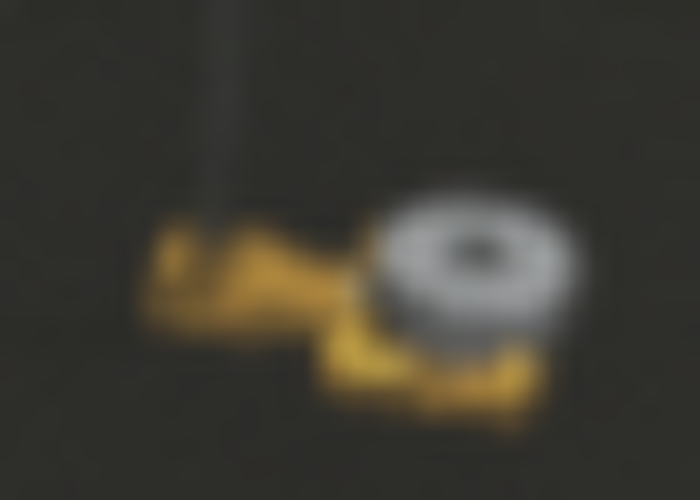

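The tip has to go about 1.1 mm in -y and 0.5 mm in +x. I'll do that, then lower it gently to 53 mm, so at worst the disc is pushed 2 mm.

>>> drive_tool(moves=[[1,0.05,-0.11,0,0,0,0],[1,0.05,-0.11,0,0,0,0],[1,0.05,-0.11,0.1,0,0,0],[1,0.05,-0.11,0.2,0,0,0],[1,0.05,-0.11,0.2,0,0,0]])

```text
time: 8.05
tcp_pos: [0.5399, -0.0642, 0.0886]
ee_rot: [3.141, 0.0, -0.57]
contact_force: [-0.7, -0.3, -0.7]
opening: 0.0122
```

```bash
python3 - <<'E'
from h import *
w=camera("wrist"); o=get_obs();print(o["time"],np.round(o["tcp_pos"],4),np.round(o["ee_rot"],4),np.round(o["contact_force"],1))
crop(w,"w7z",290,60,350,130,8)
E
```

```text
8.1 [ 0.5399 -0.0642  0.0887] [ 3.1414e+00  2.0000e-04 -5.7020e-01] [ 0.8 -0.8 -1.4]
```

View pics/w7z.png

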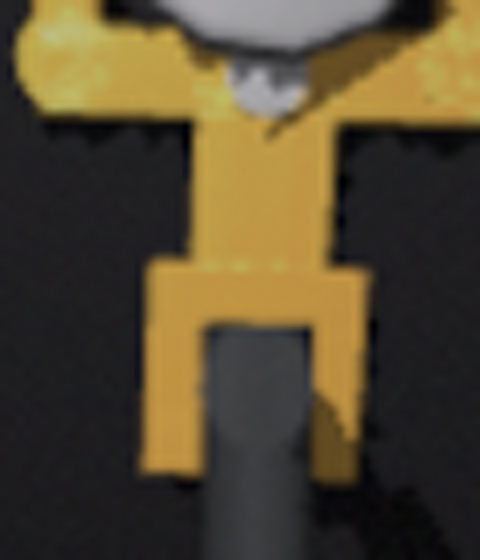

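```bash
python3 - <<'E'
from h import *
w=dict(np.load("w6.npz"))
def W(x,y): return (w,x/8+290-.44,y/8+60-.44)
for n,q in dict(eye=(255,361),top=(257,265),bot=(250,477)).items(): print(n,toolray(*W(*q),.0337)*1e3)
for y in(325,450): print(toolray(*W(258,y),-.0214)*1e3)
E
```

```text
eye [82.96094786 -0.27333822 33.7       ]
top [89.69944717 -0.12135244 33.7       ]
bot [74.57479503 -0.65989257 33.7       ]
[ 8.49374815e+01 -3.27752358e-02 -2.14000000e+01]
[ 7.87631457e+01 -3.33516702e-02 -2.14000000e+01]
```

>>> drive_tool(moves=[[1,0,0,0.1,0,0,0],[1,0,0,0.2,0,0,0],[1,0,0,0.3,0,0,0],[1,0,0,0.4,0,0,0],[1,0,0,0.4,0,0,0]])

```text
time: 8.6
tcp_pos: [0.5399, -0.0642, 0.0847]
ee_rot: [3.141, 0.0, -0.57]
contact_force: [-0.3, -0.5, -0.8]
opening: 0.0121
```

There is no contact yet at a tip height of about 53 mm, which is below the brass face, so the tip is probably in the eye. I'll go on down towards the disc.

>>> drive_tool(moves=[[1,0,0,0.08,0,0,0],[1,0,0,0.16,0,0,0],[1,0,0,0.22,0,0,0],[1,0,0,0.25,0,0,0],[1,0,0,0.25,0,0,0]])

```text
time: 9.1
tcp_pos: [0.54, -0.0642, 0.0823]
ee_rot: [3.142, 0.0, -0.57]
contact_force: [0.3, 0.6, -1.2]
opening: 0.0127
```

```bash
python3 - <<'E'
from h import *
w=camera("wrist"); s=camera("side"); o=get_obs();print(o["time"],np.round(o["tcp_pos"],4),np.round(o["ee_rot"],4),np.round(o["contact_force"],1))
crop(w,"w8z",290,40,350,120,7); crop(s,"s8z",345,200,400,245,13)
E
```

```text
9.2 [ 0.54   -0.0642  0.0823] [ 3.1416  0.     -0.5702] [-0.4  0.1 -0.5]
```

View pics/w8z.png

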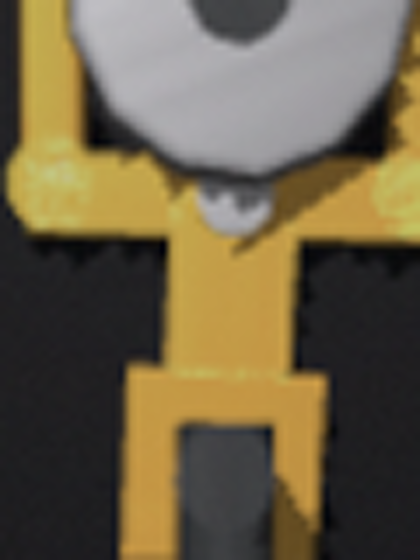

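View pics/s8z.png

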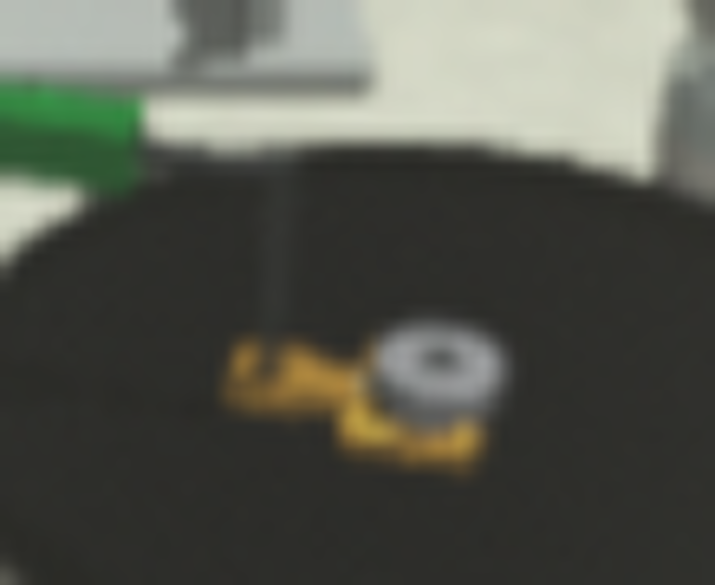

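There is no force with the tip at about 50.7 mm, and the side view shows it entering the tab's plate. I'll go 1 mm lower to feel the disc itself.

>>> drive_tool(moves=[[1,0,0,0.04,0,0,0],[1,0,0,0.08,0,0,0],[1,0,0,0.12,0,0,0],[1,0,0,0.12,0,0,0],[1,0,0,0.12,0,0,0]])

```text
time: 9.7
tcp_pos: [0.5399, -0.0642, 0.0812]
ee_rot: [-3.142, 0.0, -0.57]
contact_force: [-1.2, 0.8, 1.1]
opening: 0.0121
```

```bash
python3 - <<'E'
from h import *
for i in range(1):
  o=get_obs();print(o["time"],np.round(o["tcp_pos"],4),np.round(o["contact_force"],2),np.round(o["wrist_torque"],2))
E
```

```text
9.7 [ 0.5399 -0.0642  0.0812] [-1.22  0.83  1.14] [0.1  0.16 0.01]
```

A slight upward force and moment at a TCP height of 0.0812 m fits light contact with the disc, so the tip is through the eye. I'll lift 0.8 mm and pull slowly along the clip's +x, which is the tool's -x.

>>> drive_tool(moves=[[1,0,0,-0.08,0,0,0],[1,-0.05,0,-0.08,0,0,0],[1,-0.1,0,-0.08,0,0,0],[1,-0.15,0,-0.08,0,0,0],[1,-0.2,0,-0.08,0,0,0]])

```text
time: 10.2
tcp_pos: [0.5389, -0.0635, 0.0821]
ee_rot: [3.142, -0.002, -0.57]
contact_force: [2.5, -2.1, -1.4]
opening: 0.0123
```

>>> drive_tool(moves=[[1,-0.05,0,0,0,0,0],[1,-0.1,0,0,0,0,0],[1,-0.15,0,0,0,0,0],[1,-0.2,0,0,0,0,0],[1,-0.25,0,0,0,0,0]])

```text
time: 10.7
tcp_pos: [0.5376, -0.0627, 0.0824]
ee_rot: [-3.141, -0.003, -0.571]
contact_force: [5.8, -3.9, -1.3]
opening: 0.0119
```

```bash
python3 - <<'E'
from h import *
w=camera("wrist"); o=get_obs();R0=R.from_euler('xyz',o["ee_rot"]);print(o["time"],np.round(o["tcp_pos"],4),"F tool",R0.inv().apply(o["contact_force"]).round(1),R0.inv().apply(o["wrist_torque"]).round(2))
crop(w,"w9",260,0,380,150,4)
E
```

```text
10.75 [ 0.5375 -0.0627  0.0824] F tool [7.  1.2 1.3] [-0.06  1.61  0.03]
```

View pics/w9.png

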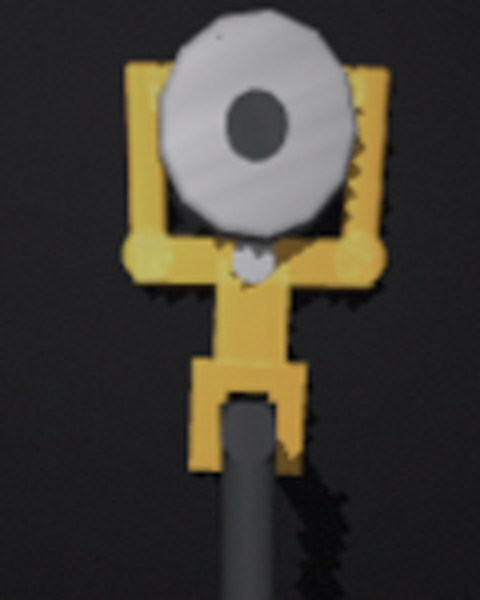

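The tip is hooked in the eye: the eye's top edge shows at (248,398) and the pull is about 7 N. I'll keep pulling.

>>> drive_tool(moves=[[1,-0.06,0,0.01,0,0,0],[1,-0.12,0,0.02,0,0,0],[1,-0.18,0,0.02,0,0,0],[1,-0.24,0,0.02,0,0,0],[1,-0.3,0,0.02,0,0,0]])

```text
time: 11.25
tcp_pos: [0.5357, -0.0615, 0.0824]
ee_rot: [-3.141, -0.005, -0.571]
contact_force: [6.4, -4.5, -1.4]
opening: 0.0127
```

>>> drive_tool(moves=[[1,-0.06,0,0.0,0,0,0],[1,-0.12,0,0.0,0,0,0],[1,-0.18,0,0.0,0,0,0],[1,-0.24,0,0.0,0,0,0],[1,-0.3,0,0.0,0,0,0]])

```text
time: 11.75
tcp_pos: [0.5328, -0.0596, 0.0823]
ee_rot: [-3.141, -0.004, -0.571]
contact_force: [5.1, -3.5, -2.0]
opening: 0.0123
```

```bash
python3 - <<'E'
from h import *
w=camera("wrist"); o=get_obs();R0=R.from_euler('xyz',o["ee_rot"]);print(o["time"],np.round(o["tcp_pos"],4),"F tool",R0.inv().apply(o["contact_force"]).round(1),R0.inv().apply(o["wrist_torque"]).round(2))
crop(w,"w10",260,0,380,150,4)
E
```

```text
11.8 [ 0.5326 -0.0595  0.0822] F tool [7.1 0.8 1.4] [-0.11  1.57  0.04]
```

View pics/w10.png

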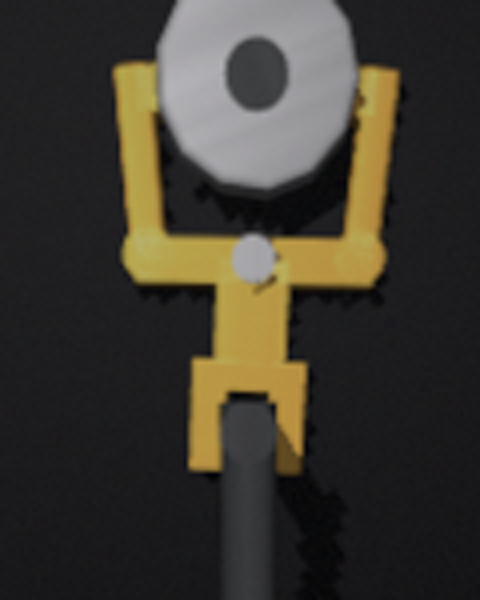

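The arms are spread and the clip has slid about 6 mm at 7 N. I'll pull on through the snap.

>>> drive_tool(moves=[[1,-0.06,0,0.0,0,0,0],[1,-0.12,0,0.0,0,0,0],[1,-0.18,0,0.0,0,0,0],[1,-0.24,0,0.0,0,0,0],[1,-0.3,0,0.0,0,0,0]])

```text
time: 12.3
tcp_pos: [0.528, -0.0565, 0.0815]
ee_rot: [3.142, 0.001, -0.57]
contact_force: [0.3, -0.4, -0.3]
opening: 0.0125
```

>>> drive_tool(moves=[[1,-0.08,0,0.0,0,0,0],[1,-0.16,0,0.0,0,0,0],[1,-0.24,0,0.0,0,0,0],[1,-0.32,0,0.0,0,0,0],[1,-0.4,0,0.0,0,0,0]])

```text
time: 12.8
tcp_pos: [0.5251, -0.0546, 0.0816]
ee_rot: [3.142, 0.0, -0.57]
contact_force: [0.4, -0.4, -1.0]
opening: 0.0121
```

```bash
python3 - <<'E'
from h import *
w=camera("wrist"); o=get_obs();R0=R.from_euler('xyz',o["ee_rot"]);print(o["time"],np.round(o["tcp_pos"],4),"F tool",R0.inv().apply(o["contact_force"]).round(1),R0.inv().apply(o["wrist_torque"]).round(2))
crop(w,"w11",260,0,380,150,4)
E
```

```text
12.85 [ 0.525  -0.0545  0.0816] F tool [ 0.6  0.3 -0.3] [0.02 0.03 0.03]
```

View pics/w11.png

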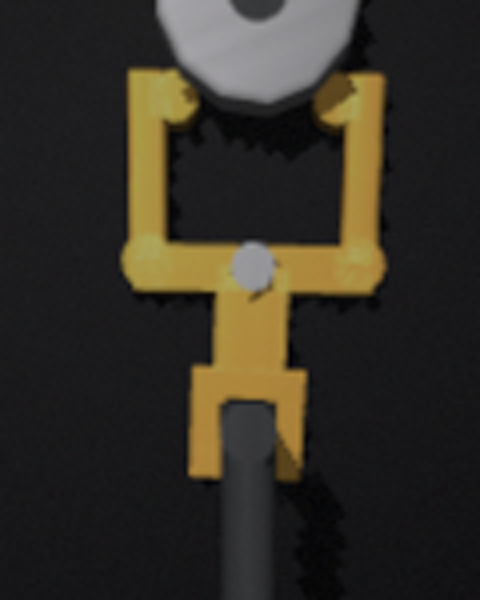

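The clip has snapped free of the groove and the pull has dropped to nothing. I'll draw it about 27 mm further out across the disc.

>>> drive_tool(moves=[[1,-0.28,0,-0.03,0,0,0],[1,-0.56,0,-0.03,0,0,0],[1,-0.84,0,-0.03,0,0,0],[1,-1.12,0,-0.03,0,0,0],[1,-1.4,0,-0.03,0,0,0]])

```text
time: 13.35
tcp_pos: [0.5132, -0.047, 0.082]
ee_rot: [-3.142, 0.0, -0.57]
contact_force: [0.2, 0.0, -0.5]
opening: 0.0128
```

>>> drive_tool(moves=[[1,-0.3,0,0.0,0,0,0],[1,-0.6,0,0.0,0,0,0],[1,-0.9,0,0.0,0,0,0],[1,-1.2,0,0.0,0,0,0],[1,-1.4,0,0.0,0,0,0]])

```text
time: 13.85
tcp_pos: [0.5014, -0.0394, 0.082]
ee_rot: [-3.142, 0.0, -0.57]
contact_force: [0.5, 0.7, -2.0]
opening: 0.013
```

```bash
python3 - <<'E'
from h import *
w=camera("wrist");t=camera("top"); o=get_obs();R0=R.from_euler('xyz',o["ee_rot"]);print(o["time"],np.round(o["tcp_pos"],4),"F tool",R0.inv().apply(o["contact_force"]).round(1),R0.inv().apply(o["wrist_torque"]).round(2))
crop(w,"w12",240,0,400,150,4);crop(t,"t12",330,130,440,240,5)
def W(x,y): return (w,x/4+240-.37,y/4-.37)
np.savez("w12.npz",**w)
E
```

```text
13.95 [ 0.5014 -0.0394  0.082 ] F tool [-0.   0.1  1.6] [-0.22  0.02  0.16]
```

View pics/w12.png

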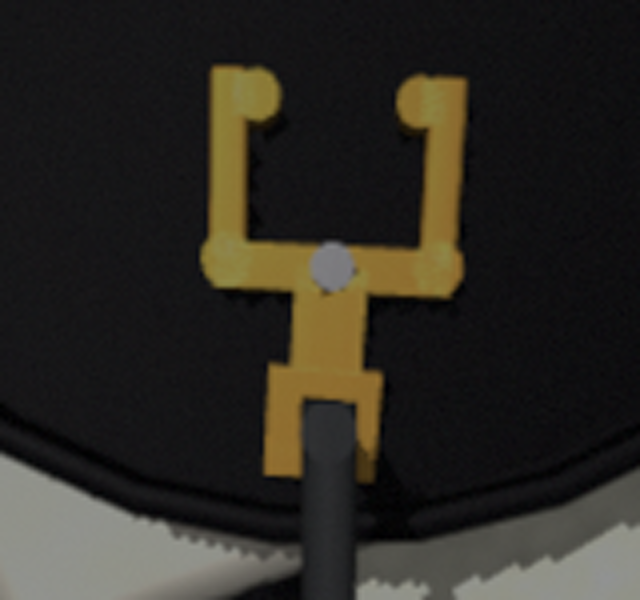

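View pics/t12.png

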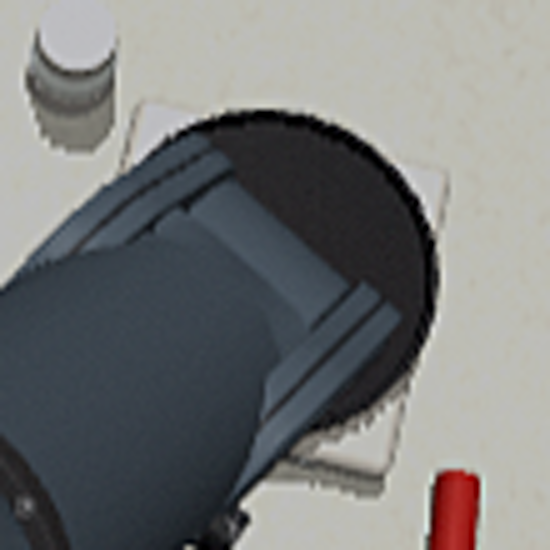

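The clip lies about 44 mm out on the disc, flat, with the tip still in the eye. I'll ease the tip back 0.8 mm to unload it, then lift straight up.

>>> drive_tool(moves=[[1,0.04,0,0,0,0,0],[1,0.08,0,0.0,0,0,0],[1,0.08,0,0.0,0,0,0],[1,0.08,0,-0.1,0,0,0],[1,0.08,0,-0.3,0,0,0]])

```text
time: 14.45
tcp_pos: [0.5023, -0.0401, 0.085]
ee_rot: [3.141, 0.0, -0.57]
contact_force: [0.3, -0.6, -1.1]
opening: 0.0125
```

>>> drive_tool(moves=[[1,0,0,-0.4,0,0,0],[1,0,0,-1.0,0,0,0],[1,0,0,-2.0,0,0,0],[1,0,0,-3.0,0,0,0],[1,0,0,-4.5,0,0,0]])

```text
time: 14.95
tcp_pos: [0.5022, -0.04, 0.1309]
ee_rot: [3.141, 0.0, -0.57]
contact_force: [0.5, -0.1, -1.3]
opening: 0.0121
```

```bash
python3 - <<'E'
from h import *
w=camera("wrist");s=camera("side"); o=get_obs();print(o["time"],np.round(o["tcp_pos"],4),np.round(o["ee_rot"],3),o["opening"])
crop(w,"w13",220,0,420,150,4);crop(s,"s13",320,170,430,270,6);np.savez("w13.npz",**w)
print(plan([.6555,.1136,.127],-.292))
print(R.from_euler('xyz',[np.pi,0,-.432]).inv().apply(np.array([.6555,.1136,.127])-o["tcp_pos"])*100)
E
```

```text
15.05 [ 0.5034 -0.0404  0.132 ] [-3.14e+00 -3.00e-03 -5.70e-01] 0.01204885455368075
(array([  4.49089726, -21.1713536 ,   0.54143543]), array([-0.00122412, -0.00284262, -0.27820654]))
[  7.36626183 -20.35141278   0.49568988]
```

View pics/w13.png

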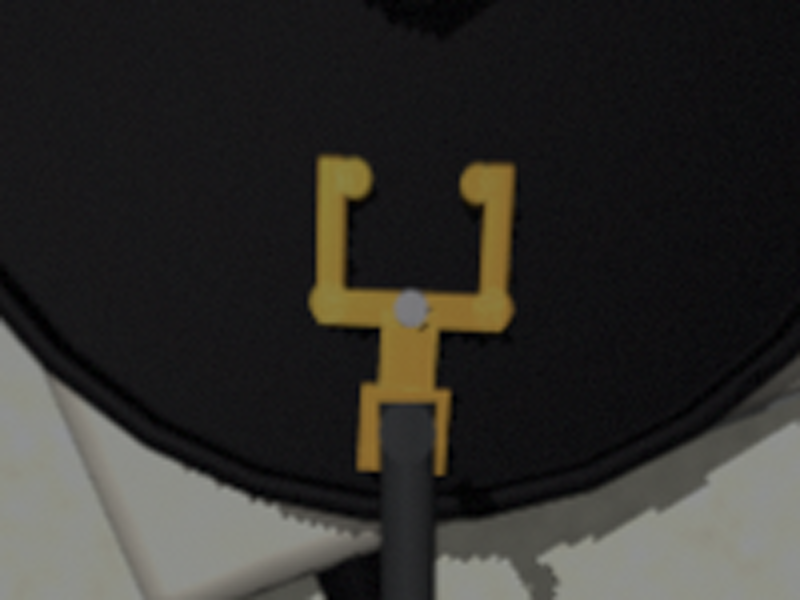

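View pics/s13.png

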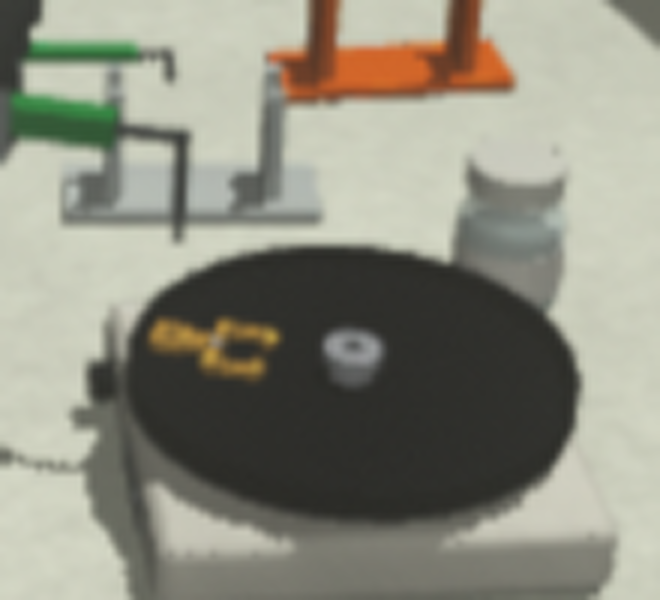

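The clip lies free and flat on the disc, and the pick's shank end is at the same pixel as before, so it hasn't slipped in the grip. Now back to the rest.

>>> drive_tool(moves=[[1,0.9,-4.2,-0.5,0,0,-0.055],[1,1.8,-8.4,-1.0,0,0,-0.11],[1,2.7,-12.7,-1.0,0,0,-0.167],[1,3.6,-16.9,-0.6,0,0,-0.222],[1,4.4,-21.1,-0.5,0,0,-0.278]])

```text
time: 15.55
tcp_pos: [0.6541, 0.1155, 0.1344]
ee_rot: [-3.142, 0.001, -0.29]
contact_force: [0.8, 0.4, -0.2]
opening: 0.0121
```

>>> drive_tool(moves=[[1,0,0,0,0,0,0],[1,0,0,0,0,0,0],[1,0,0,0,0,0,0],[1,0,0,0,0,0,0],[1,0,0,0,0,0,0]])

```text
time: 16.05
tcp_pos: [0.653, 0.1129, 0.1353]
ee_rot: [-3.141, -0.0, -0.294]
contact_force: [-0.4, 0.6, -1.1]
opening: 0.0122
```

```bash
python3 - <<'E'
from h import *
w=camera("wrist"); o=get_obs();print(o["time"],np.round(o["tcp_pos"],4),np.round(o["ee_rot"],3))
crop(w,"w14",120,0,520,400,1.5)
print(plan([.6555,.1136,.08],-.292)); print(plan([.6555,.1136,.047],-.292))
E
```

```text
16.1 [0.6531 0.1132 0.1353] [-3.141 -0.    -0.293]
(array([ 0.22125736, -0.10886767,  5.53121607]), array([-2.47534617e-04, -9.10908184e-05, -1.32064844e-03]))
(array([ 0.2209573 , -0.10805061,  8.83121595]), array([-2.47534617e-04, -9.10908184e-05, -1.32064844e-03]))
```

View pics/w14.png

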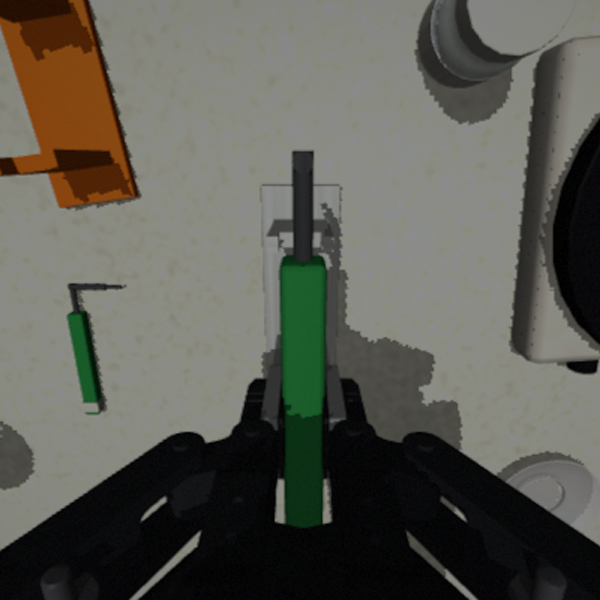

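The handle is lined up over the rest again. I'll lower it, open, and back off straight up.

>>> drive_tool(moves=[[1,0.2,-0.05,1.5,0,0,0],[1,0.25,-0.05,3.0,0,0,0],[1,0.25,-0.05,4.5,0,0,0],[1,0.25,-0.05,6.0,0,0,0],[1,0.25,-0.05,7.0,0,0,0]])

```text
time: 16.6
tcp_pos: [0.655, 0.1136, 0.0627]
ee_rot: [3.141, 0.002, -0.292]
contact_force: [-0.5, -0.1, -0.5]
opening: 0.0124
```

>>> drive_tool(moves=[[1,0,0,0.5,0,0,0],[1,0,0,1.0,0,0,0],[1,0,0,1.5,0,0,0],[1,0,0,1.8,0,0,0],[1,0,0,1.8,0,0,0]])

```text
time: 17.1
tcp_pos: [0.656, 0.1136, 0.047]
ee_rot: [-3.141, -0.0, -0.292]
contact_force: [-0.9, 0.7, -0.1]
opening: 0.0123
```

```bash
python3 - <<'E'
from h import *
s=camera("side"); w=camera("wrist");o=get_obs();print(o["time"],np.round(o["tcp_pos"],4),np.round(o["ee_rot"],3),np.round(o["contact_force"],1))
crop(s,"s15",290,100,420,230,4);crop(w,"w15",120,0,520,400,1.5)
E
```

```text
17.2 [0.656  0.1136 0.0473] [-3.141 -0.    -0.292] [ 0.2 -0.1 -1. ]
```

View pics/s15.png

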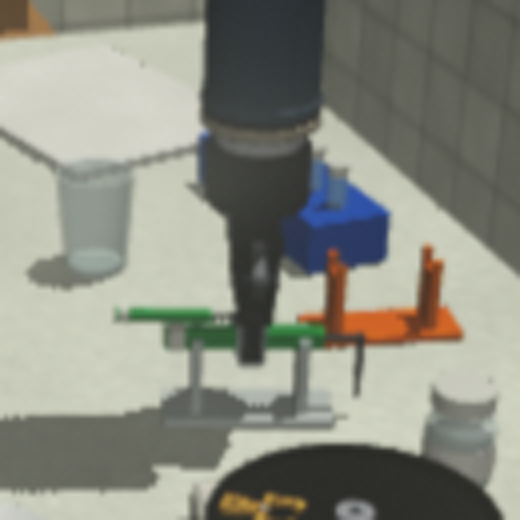

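View pics/w15.png

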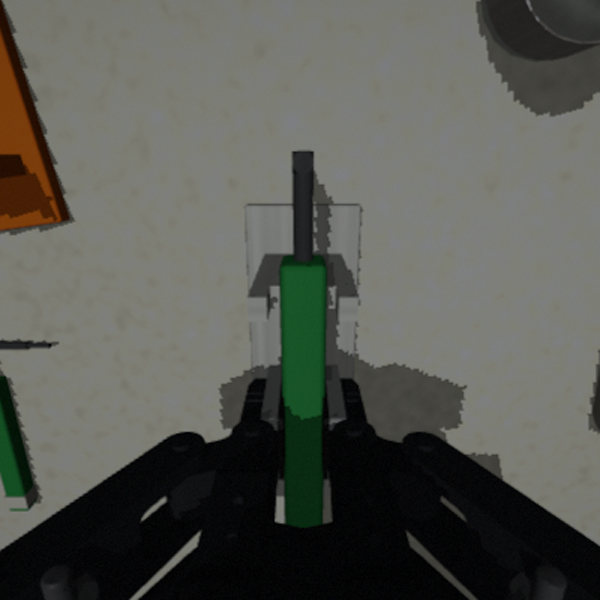

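The handle lies between the cheeks, about 0.5 mm above its original seat. I'll lower that last bit and open the gripper.

>>> drive_tool(moves=[[1,0,0,0.06,0,0,0],[1,0,0,0.06,0,0,0],[0.5,0,0,0.06,0,0,0],[0.2,0,0,0.06,0,0,0],[0,0,0,0.06,0,0,0]], squeeze=30)

```text
time: 17.7
tcp_pos: [0.6559, 0.1136, 0.0465]
ee_rot: [-3.142, -0.0, -0.292]
contact_force: [-0.4, 0.1, 0.8]
opening: 0.0425
```

>>> drive_tool(moves=[[-0.2,0,0,0,0,0,0],[-0.2,0,0,0,0,0,0],[-0.2,0,0,0,0,0,0],[-0.2,0,0,-1,0,0,0],[-0.2,0,0,-3,0,0,0]])

```text
time: 18.2
tcp_pos: [0.6549, 0.1136, 0.0759]
ee_rot: [3.14, 0.002, -0.292]
contact_force: [0.6, 0.3, -0.7]
opening: 0.0512
```

>>> drive_tool(moves=[[-0.2,0,0,-4,0,0,0],[-0.2,-0.5,0,-8,0,0,0],[-0.2,-1.5,0,-12,0,0,0],[-0.2,-2.5,0,-15,0,0,0],[-0.2,-2.5,0,-16,0,0,0]])

```text
time: 18.7
tcp_pos: [0.6323, 0.1207, 0.2408]
ee_rot: [-3.139, -0.004, -0.292]
contact_force: [0.4, 0.3, 0.4]
opening: 0.0515
```

>>> drive_tool(moves=[[-0.2,0,0,0,0,0,0],[-0.2,0,0,0,0,0,0],[-0.2,0,0,0,0,0,0],[-0.2,0,0,0,0,0,0],[-0.2,0,0,0,0,0,0]])

```text
time: 19.2
tcp_pos: [0.6317, 0.1206, 0.2354]
ee_rot: [3.141, 0.001, -0.293]
contact_force: [-0.1, -0.5, 0.2]
opening: 0.0515
```

```bash
python3 - <<'E'
from h import *
w=camera("wrist");s=camera("side");t=camera("top");o=get_obs();print(o["time"],np.round(o["tcp_pos"],4),o["opening"],np.round(o["contact_force"],1))
crop(w,"w16",0,0,640,400,1.25);crop(s,"s16",290,120,440,270,4);crop(t,"t16",0,50,640,400,1.25);np.savez("w16.npz",**w);np.savez("s16.npz",**s);np.savez("t16.npz",**t)
E
```

```text
19.35 [0.6319 0.1207 0.236 ] 0.05123220317786392 [-0.2  1.3 -0.3]
```

View pics/w16.png

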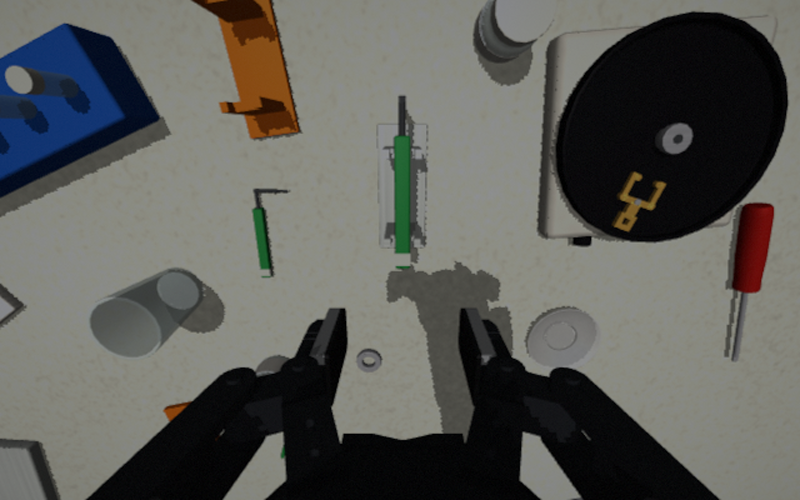

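View pics/s16.png

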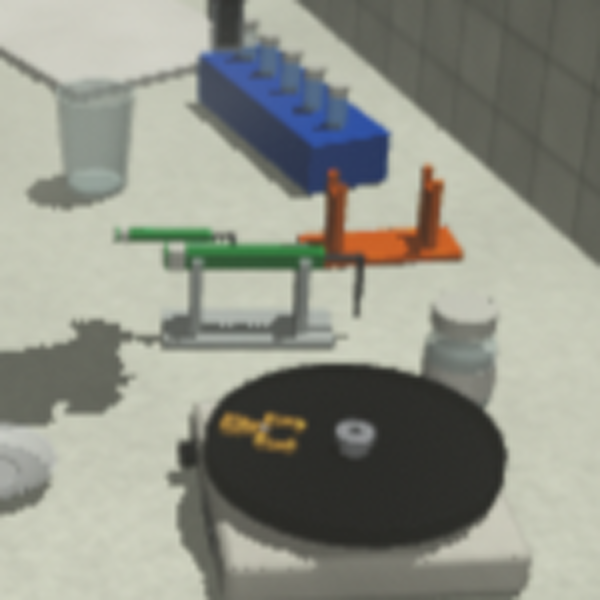

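View pics/t16.png

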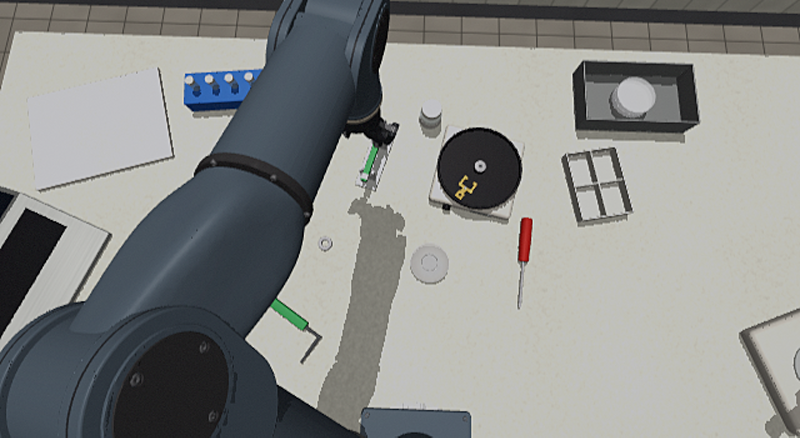

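```bash
python3 - <<'E'
from h import *
w=dict(np.load("w16.npz"))
def W(x,y): return (w,x/1.25-.1,y/1.25-.1)
pin=onz(*W(641,200),.056);head=onz(*W(678,138),.064); a=(onz(*W(630,174),.055)+onz(*W(663,180),.055))/2
d=(a-pin)[:2];d/=np.linalg.norm(d);org=pin[:2]+.013*d
print(pin,head,org,"dist",np.linalg.norm(org-head[:2]))
F=onz(*W(402,136),.073);N=onz(*W(403,270),.073);c=(F+N)/2
P=[onz(*W(*q),.008) for q in((377,124),(428,124),(379,248),(425,248))];f=np.mean(P,0)
e=(F-N)[:2]/np.linalg.norm((F-N)[:2]);v=(c-f)[:2]
print("handle",c,"foot",f,"along/across",v@e,e[0]*v[1]-e[1]*v[0],"yaw",np.arctan2(e[1],e[0]))
E
python3 -c "
from bench import job_done; print(job_done())"
```

```text
[ 0.58914593 -0.10002004  0.056     ] [ 0.63795765 -0.12977176  0.064     ] [ 0.60138919 -0.10439068] dist 0.04451349369590082
handle [0.65060523 0.1142978  0.073     ] foot [0.65567915 0.1129632  0.008     ] along/across -0.005244309543840027 -0.00015175238755518695 yaw -0.28613349246443043
the job is handed in; nothing more can be done
None
```

The clip is out of its groove, lying on the black disc clear of the spindle. The pick is back on its grey rest, and I handed the job in at about 19.4 s. No verdict was reported.

**Pulling the clip:** I lifted the middle-sized green pick, lowered its tip through the tab's eye, and drew the clip straight off. The pull read about 7 N at most between moves and dropped to zero when the clip snapped free. The tip only touched the disc lightly, at about 1 to 2 N, so the disc should not have moved.

**Last checks:**

| Check | Measured | Allowed |
|---|---|---|
| Clip origin from the spindle axis | about 44.5 mm | 28–80 mm |
| Pick along the rest | -5 mm | ±20 mm |
| Pick across the rest | 0.2 mm | ±8 mm |

- **Clip and pick:** in the pictures the clip looks flat on the disc and the pick lies level on both posts. I judged both by eye rather than measuring the angles.
- **Gripper:** it was open and well clear above the rest.
- **Bystanders:** the ones in view look unmoved. In the last top view the arm hid the beaker and one jar; the wrist and side cameras still showed the beaker in place, but I had no clear final view of that jar.

**Disagreement:** estimates of where the tip sat along the handle differed by about 2–3 mm between views. I used a value in between, and the tip went into the eye on the first try.

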